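# Slide the drip tray back into the coffee machine

## Robot

A 6-joint arm with a two-finger parallel gripper is mounted at the origin on the work surface. World frame = base frame: x ahead of the robot, y to its left, z up, the work surface at z = 0. Lengths are in m, angles in degrees, forces in N, time in s.
With the tool pointing down it reaches from about 0.275 to 1 m from the base axis. Payload 8.4 kg.
Tool frame: the origin (TCP) lies on the centre line of the jaws, within the pads' length; the fingertips stand 17 mm ahead of it and the grasp point (between the pads) lies 2 mm behind it; z points along the fingers, y is the line along which they close (so a half turn about z gives the same grasp; the last joint's range is limited). The gripper opens to 85 mm and grips with 20 to 120 N. Pads are 22 mm wide; open, the fingers measure 114 mm over their backs; the gripper's body (76 mm by 85 mm) begins 54 mm behind the grasp point. The pads swing forward as they close: fully open they stand 13 mm farther back than shut.
Start: joints at [-73.82, 20.225, 93.587, -0, 66.188, -0.138], TCP at [0.176, -0.6, 0.21] pointing down, gripper open.
Joint ranges: [-150.9, 150.9], [-52.94, 120.26], [3.33, 152.33], [-74.26, 254.26], [0, 154.13], [-172.89, 172.89]. Speed limits (degrees/s): [127.2, 127.2, 159.86, 180, 180, 180].

## Interface

Orientations are given as [roll, pitch, yaw] about the fixed x, y, z axes, in that order (R = Rz(yaw) Ry(pitch) Rx(roll)).
In Python, from workcell import env gives the robot as it stands.
- The arm moves only by the tool play_rows, never from a script. Its argument "motion" is one flat list of numbers, 4 for each row, row after row: the shift along the tool's x, y, z in cm, then the turn about the tool's z in degrees. In form: [dx, dy, dz, yaw, dx, dy, dz, yaw, ...]. A call has 1 to 20 rows; each row shifts and turns the commanded pose from where the row before left it, along the tool's axes as they then stand; what a row does not reach is not made up. A row lasts 1/12 s, in which the tool goes at most 41.7 mm and 7.16 degrees, less where a joint would pass 70% of its speed; a pose out of reach is approached as far as the arm can. A call with a gripper value outside its range is refused whole. "grip" is the finger opening in cm, from 0 to 8.54, set as the call begins (left out, the last holds). The fingers move at their own pace and stop on an object; "force" is the grip in N (left out, the last holds). Time passes only in rows, so rows that do not move let the fingers close. It gives the time, the measured TCP pose, the force, the opening and the grip force at its end, in the units of the state.
- env.observe(): the state, without advancing time (a new reading comes with each control period).
- env.read_camera(name): name is "scene" or "top"; returns the picture (480x640x3 uint8, red, green, blue); there is no depth.
- env.calibration(name): a dict with "fx", "fy", "cx", "cy" (pixels), "R" (3x3) and "t" (3): a world point X has camera coordinates R X + t. Camera axes: x right, y down, z forward; pixel columns grow to the right and rows downward; lengths in m; the calibration is good to about 2 mm. A picture is of the moment at which its call begins. calibration takes no time and is no camera call.
- env.hand_in(): hands the job in; it is judged then, once.
Trained networks look in the newest picture that a camera, given by its name, has taken for a name from the list of things; names that differ only in an ending like _2 or _b are one class to them, and where a whole thing is asked for, a point or a joint stands for the part that bears it (a point fixed in the world has none). Each returns a list of dicts, best first, with "score" (0 to 1); they miss things now and then, are a little off and sometimes report something else, mostly with a low value. They report only what shows in the picture. A call takes as long as a camera call.
- env.search_frame(camera, name): "position" ([column, row] in pixels, amid what is visible of it).
- env.cut_out(camera, name): "mask" (480x640 bool, what is visible of it) and "position" ([column, row] in pixels, amid what is visible of it).
The state is a dict: "time": time; "joints": joint angles; "joint_vel": joint speeds; "joint_efforts": joint torques, N m; "eef_pos": TCP position; "eef_rot": TCP orientation; "ft_force": force on the tool from outside, world axes, zero at the start; "moment": the same for the moment, N m; "width": opening from 0.0 (shut) to 1.0 (fully open); "grasp_force": force on a finger pad.
Only numpy, scipy, OpenCV 4.12 (cv2) and the standard library are available. Lean on these libraries where they do the work, as an engineer would, in place of code of your own. Each camera call takes 0.05 s, during which the arm holds its last target. There are 200 camera calls.

## Task

The coffee machine on the repair bench is mended: take its drip tray from the bench, slide it into the bay under the cup platform, lining it up by feel between the two guide rails hidden inside, and push it fully home, straight and level, until its front plate sits flush on the machine; then let go. Be gentle: when it catches, back off and realign, and never press it against the machine with more than 20 N. Leave the cup on the machine and the other things on the bench where they are.

Things in the scene. Friction and masses are not known exactly. Their poses are not given: they have to be found in the camera images.
- tray_handle (a point): Centre of the drip tray's handle: a straight grey bar 45 mm long (x), 14 mm thick (y), 34 mm high, sticking out from the tray's front plate. This point is 25 mm above the tray's underside and 27.5 mm outside the plate's inner face. x points from handle to box, the way the tray goes in; y left looking that way; z up. The box's leading end is 167.5 mm ahead.
- tray_box (a point): Centre of the drip tray's box, 12 mm above its underside, 97.5 mm ahead of the handle's centre: grey plastic, open on top, 140 mm long (x), 100 mm wide (y), 24 mm high, whole tray about 0.18 kg. Across its handle end stands the front plate, 5 mm thick, 166 mm wide, 2 to 42 mm above the underside. It starts flat on the bench, handle away from the machine.
- mouth (a point): Middle of the lower edge of the drip tray bay's opening, on the bay's floor 5 mm above the bench, in the plane of the machine's front face. x points into the bay, y left looking in, z up. Opening and bay are 150 mm wide, 33 mm high. Home: the front plate bears on the front face, so the handle's centre is 27.5 mm in front of this point and 25 mm above it.
- machine: Grey coffee machine fixed to the bench, 300 mm deep (x), 170 wide, 295 high; origin under its centre, x into the bay, front face 150 mm before the origin. Its cup platform, the bay's roof, is 50 mm high and reaches 130 mm from the front face to the tower, whose brewing head juts out 50 mm, 185 mm up.
- left_rail (a point): Left guide rail hidden in the bay, as if centred (51.5 mm left of the mouth's middle, inner face, front end, on the floor). Two rigid rails 103 mm apart inside, 5 mm thick, blunt ends, run along x past the tray's end. The left starts 12 mm behind the front face. In truth the pair sits up to 18 mm left or right of this (along y), unknown each time: feel for it.
- right_rail (a point): Right guide rail hidden in the bay, as if centred: inner face, front end, on the floor; 51.5 mm right of the mouth's middle. It starts only 85 mm behind the front face and has a blunt end. In truth it is shifted together with the left rail, up to 18 mm either way.
- cup: a small white espresso cup, 56 mm wide, 55 mm high, standing on the platform of the coffee machine; origin under its centre
- mug: a blue mug, 80 mm wide, 95 mm high; origin under its centre
- jar: a glass jar with a lid, 60 mm wide, 75 mm high; origin under its centre
- screwdriver: a screwdriver lying on the bench, its length along its x axis
- wrench: a wrench lying on the bench, its length along its x axis
- dish: a shallow open steel parts dish without a handle, 100 x 75 x 20 mm; origin under its centre
- phone: a black phone lying flat, 75 x 150 x 9 mm; origin under its centre

How it is judged:
By the outcome, as a careful person would: the job done as asked, in the order asked, and still so for the second after the job is handed in, with the robot touching nothing.
It also fails if it takes over 53 s, if anything falls off the work surface, if the arm or the gripper's body presses on something with over 40 N, if the wrist force passes 120 N, or if a joint passes its speed limit or range.

## Working session

There is one attempt and no reset: what is moved stays moved. The work goes in short steps, Python scripts to look and compute and a tool call to move; the robot and the scene stay as the last step left them, time stands still between calls to the robot, and variables do not carry over. Pictures are saved under pics/ and viewed, at most 10 in all, crops included, and the job is handed in when it is done.

Besides the shell and the picture viewer there is one more tool, called after "Call:" as a command line: name --argument value ..., lists and objects as JSON in quotes. play_rows: Moves the arm, as the interface text tells. Its arguments: {"type":"object","properties":{"motion":{"type":"array"},"grip":{"type":"number"},"force":{"type":"number"}},"required":["motion"]}

```bash
mkdir -p pics; ls; python3 - <<'E'
from workcell import env
import cv2,numpy as np
s=env.observe();print(s)
for c in("scene","top"):
    im=env.read_camera(c);cv2.imwrite(f"pics/{c}0.png",im[:,:,::-1])
    k=env.calibration(c);print(c,k)
    for n in("tray_handle","tray_box","mouth","machine","cup"):
        print(n,[(np.round(d["position"]),round(d["score"],2)) for d in env.search_frame(c,n)][:3])
E
```

```text
pics
{'time': 0.0, 'joints': array([-7.38182218e+01,  2.02619856e+01,  9.36304707e+01, -7.87503335e-04,
        6.61869056e+01, -1.36690328e-01]), 'joint_vel': array([-0.05308266, -0.03261608, -0.09113674, -0.0622671 ,  0.02594051,
       -0.02729306]), 'joint_efforts': array([-2.07883531e-04, -6.05249119e+01, -3.42068446e+01,  5.99043256e-05,
        9.35127639e-03, -1.92515938e-05]), 'eef_pos': array([ 0.17547134, -0.59932806,  0.20975674]), 'eef_rot': array([-1.79920637e+02,  5.30684978e-04,  1.63187874e+01]), 'ft_force': array([ 0.33392282, -0.06794691, -0.28949673]), 'moment': array([-0.00849859, -0.00498978, -0.05672764]), 'grasp_force': 0.0, 'width': 1.0031000550690812}
scene {'fx': 493.972915241936, 'fy': 493.972915241936, 'cx': 313.60353280804657, 'cy': 235.17821588552556, 'R': array([[-0.40396755,  0.91465844, -0.01449683],
       [ 0.51862698,  0.21594456, -0.82728109],
       [-0.75354912, -0.34171316, -0.56160114]]), 't': array([ 0.1502808 , -0.31368124,  1.47156403])}
tray_handle [(array([392., 223.]), 0.58), (array([328., 299.]), 0.58)]
tray_box [(array([396., 225.]), 0.89), (array([144., 248.]), 0.19)]
mouth [(array([184., 131.]), 0.79)]
machine [(array([181., 132.]), 0.73)]
cup [(array([204., 164.]), 0.65)]
top {'fx': 498.0769281876812, 'fy': 498.0769281876812, 'cx': 316.43519882206067, 'cy': 238.30932055351622, 'R': array([[-0.02609948, -0.99934322, -0.02513866],
       [-0.99640871,  0.02803271, -0.07989898],
       [ 0.08055121,  0.02296306, -0.99648593]]), 't': array([0.1602402 , 0.60751382, 0.99328077])}
tray_handle [(array([281., 304.]), 0.62)]
tray_box [(array([279., 306.]), 0.91), (array([299., 182.]), 0.58)]
mouth [(array([549., 306.]), 0.61), (array([404., 162.]), 0.3)]
machine [(array([551., 310.]), 0.6), (array([353., 163.]), 0.41)]
cup [(array([499., 287.]), 0.95)]
```

View pics/scene0.png

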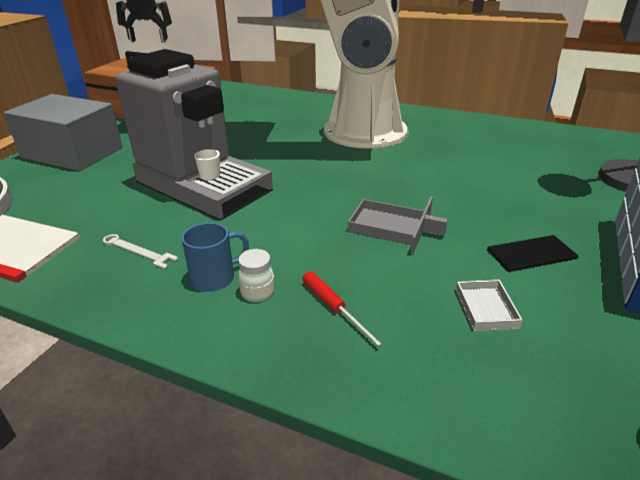

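View pics/top0.png

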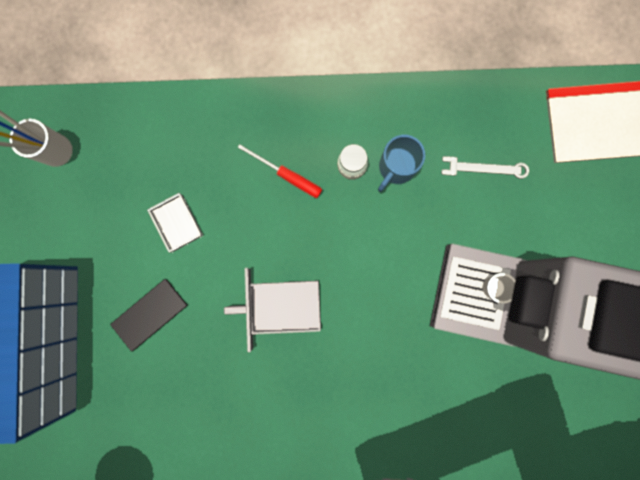

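Scene: the tray is at about (397,225) with its handle at (434,225), and the machine's platform front corners are at (222,215) and (271,180). Top: tray plate from (249,268) to (250,350), box end at column 320, machine front edge from (449,245) to (434,327). I'll take enlarged crops for accuracy.

```bash
python3 - <<'E'
import cv2,numpy as np
t=cv2.imread("pics/top0.png");s=cv2.imread("pics/scene0.png")
z=lambda im,c,r,w,h,k:cv2.resize(im[r:r+h,c:c+w],None,fx=k,fy=k,interpolation=cv2.INTER_CUBIC)
a=z(t,215,255,120,110,3.3333);b=z(t,420,235,120,110,3.3333)
c=z(s,340,190,120,70,3.3333);d=z(s,180,150,120,70,3.3333)
h=lambda x,y:np.hstack([x[:,:400],y[:,:400]])
o=np.vstack([h(a,b),h(c,d)])[:600];print(a.shape,c.shape,o.shape);cv2.imwrite("pics/crop1.png",o)
E
```

```text
(367, 400, 3) (233, 400, 3) (600, 800, 3)
```

View pics/crop1.png

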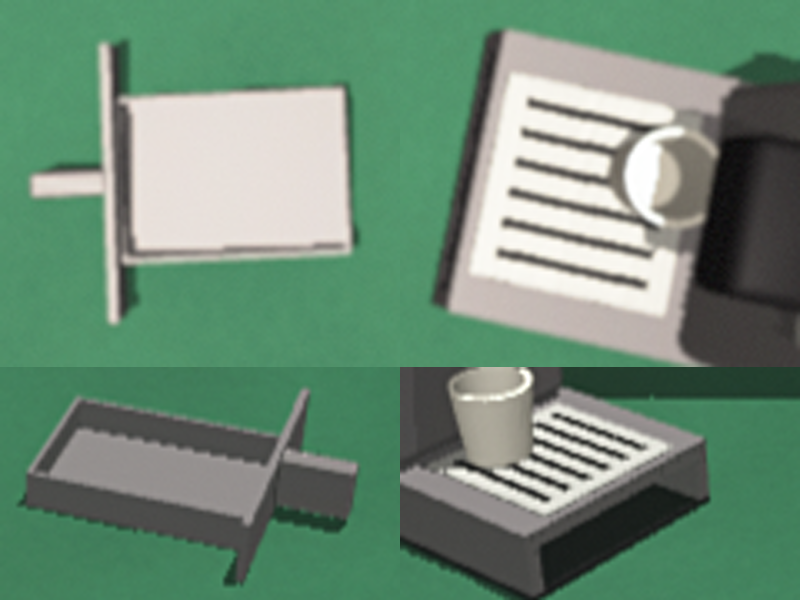

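```bash
cat > fit.py <<'E'
import numpy as np
from scipy.optimize import least_squares
from workcell import env
K={c:env.calibration(c) for c in("top","scene")}
def proj(c,X):
    k=K[c];p=X@k["R"].T+k["t"];return p[:,:2]/p[:,2:]*[k["fx"],k["fy"]]+[k["cx"],k["cy"]]
def fit(obs,x0,z0):
    def place(v,P):
        a=v[2];R=np.array([[np.cos(a),-np.sin(a),0],[np.sin(a),np.cos(a),0],[0,0,1]])
        return np.asarray(P)/1000@R.T+[v[0],v[1],z0]
    f=lambda v:np.concatenate([(proj(c,place(v,P))-np.array(q)).ravel() for c,P,q in obs])
    r=least_squares(f,x0,loss="soft_l1")
    print("pose",np.round(r.x[:2],4),"yaw",np.degrees(r.x[2]).round(2))
    for c,P,q in obs: print(c,np.round(proj(c,place(r.x,P))-q,1).tolist())
    return r.x
def px(o,k,off,L): return [[(x-off[0]+.5)/k-.5+o[0],(y-off[1]+.5)/k-.5+o[1]] for x,y in L]
E
python3 - <<'E'
from fit import *
k=10/3
T=[("top",[(-22.5,7,42),(-22.5,-7,42),(22.5,83,42),(27.5,83,42),(22.5,-83,42),(27.5,-83,42),(167.5,50,24),(167.5,-50,24)],
 px((215,255),k,(0,0),[(31,174),(31,197),(99,43),(111,43),(108,323),(119,322),(346,86),(352,253)])),
 ("scene",[(22.5,83,42),(22.5,83,2),(24,-83,42),(167.5,50,24),(167.5,50,0),(167.5,-50,24)],
 px((340,190),k,(0,367),[(246,523),(239,583),(306,390),(27,476),(24,505),(80,399)]))]
M=[("top",[(0,85,50),(0,-85,50)],px((420,235),k,(400,0),[(504,30),(448,310)])),
 ("scene",[(0,85,50),(0,85,0),(0,-85,50),(0,-85,5)],px((180,150),k,(400,367),[(540,533),(537,598),(706,438),(708,500)]))]
for o in ([T[0]],[T[1]],T): t=fit(o,[.45,.1,-1.57],0)
for o in ([M[0]],[M[1]],M): m=fit(o,[.4,-.3,-1.6],0)
E
```

```text
pose [0.4717 0.3097] yaw -88.95
top [[-0.1, -0.2], [0.1, -0.0], [0.7, 0.1], [-0.5, 0.0], [0.7, -0.2], [-0.1, -0.0], [-0.6, 0.4], [-0.2, -0.1]]
pose [0.4766 0.3111] yaw -89.54
scene [[0.4, 1.1], [0.4, 0.2], [0.6, 0.0], [-0.7, -1.2], [-0.1, -0.1], [-0.9, -0.7]]
pose [0.4722 0.3099] yaw -88.99
top [[-0.2, -0.5], [0.0, -0.3], [0.6, -0.1], [-0.5, -0.2], [0.6, -0.5], [-0.2, -0.3], [-0.7, 0.2], [-0.3, -0.3]]
scene [[0.7, -0.2], [0.7, -1.0], [0.1, -1.1], [-0.6, -1.9], [0.0, -0.9], [-1.2, -1.5]]
pose [ 0.5096 -0.103 ] yaw -103.89
top [[0.1, -0.3], [-0.1, 0.3]]
pose [ 0.5093 -0.1016] yaw -103.07
scene [[-3.2, 0.5], [0.5, 1.1], [0.0, -0.9], [0.6, -2.4]]
pose [ 0.5094 -0.1024] yaw -103.64
top [[-0.4, -0.2], [-0.2, 0.5]]
scene [[-3.9, 0.3], [-0.1, 0.9], [-0.0, -0.8], [0.6, -2.4]]
```

```bash
cat > icp.py <<'E'
from fit import *
import cv2
from scipy.ndimage import map_coordinates
def place(v,P,z0=0):
    a=v[2];R=np.array([[np.cos(a),-np.sin(a),0],[np.sin(a),np.cos(a),0],[0,0,1]]);return np.asarray(P)/1000@R.T+[v[0],v[1],z0]
def icp(imgs,segs,v,w=4,z0=0):
    "segs: (camera, P, Q) in mm in the body's frame; strongest edge along each sample's normal"
    G={c:cv2.GaussianBlur(cv2.cvtColor(i,cv2.COLOR_BGR2GRAY),(0,0),.8).astype(float) for c,i in imgs.items()}
    s=np.linspace(.05,.95,25)[:,None];d=np.arange(-w,w+.01,.1)
    for _ in range(12):
        tg=[]
        for c,P,Q in segs:
            X=np.array(P)*(1-s)+np.array(Q)*s;p=proj(c,place(v,X,z0));t=p[-1]-p[0];n=np.array([-t[1],t[0]])/np.hypot(*t)
            q=p[:,None]+d[:,None]*n;g=map_coordinates(G[c],[q[...,1],q[...,0]],order=1)
            e=np.abs(np.gradient(g,axis=1));tg.append((c,X,n,(p+d[e.argmax(1)][:,None]*n)@n))
        f=lambda u:np.concatenate([proj(c,place(u,X,z0))@n-b for c,X,n,b in tg])
        v=least_squares(f,v,loss="soft_l1",f_scale=.3).x
    print("pose",v[:2].round(4),"yaw",np.degrees(v[2]).round(2),"med|res| per seg",[np.median(f(v)[i*25:i*25+25]).round(2) for i in range(len(segs))])
    return v
TS=[("top",(22.5,-83,42),(22.5,83,42)),("top",(167.5,-50,24),(167.5,50,24)),("top",(35,50,24),(167.5,50,24)),("top",(35,-50,24),(167.5,-50,24)),("top",(-22.5,-7,42),(20,-7,42))]
MS=[("top",(0,-85,50),(0,85,50)),("top",(0,85,50),(100,85,50)),("top",(0,-85,50),(100,-85,50))]
MSS=[("scene",(0,-85,50),(0,85,50)),("scene",(0,85,50),(120,85,50)),("scene",(0,85,5),(0,85,48))]
E
python3 - <<'E'
from icp import *
im={"top":cv2.imread("pics/top0.png"),"scene":cv2.imread("pics/scene0.png")}
icp(im,TS,[.472,.31,np.radians(-89)])
m=np.array([.5095,-.1025,np.radians(-103.6)])
icp(im,MS,m);icp(im,MSS,m);icp(im,MS+MSS,m)
E
```

```text
pose [0.4725 0.3077] yaw -88.44 med|res| per seg [np.float64(-1.18), np.float64(1.43), np.float64(-0.85), np.float64(2.52), np.float64(-0.04)]
pose [ 0.51   -0.1022] yaw -104.22 med|res| per seg [np.float64(-0.0), np.float64(0.04), np.float64(-0.08)]
pose [ 0.5031 -0.1078] yaw -97.76 med|res| per seg [np.float64(-1.17), np.float64(0.61), np.float64(-0.12)]
pose [ 0.5081 -0.1009] yaw -101.94 med|res| per seg [np.float64(-0.38), np.float64(0.25), np.float64(-0.06), np.float64(-2.39), np.float64(0.83), np.float64(-0.95)]
```

```bash
cat > plan.py <<'E'
import sys,json,numpy as np
from workcell import env
def plan(wps,step=3.5,turn=6.5,start=None):
    "wps: (x,y,z,yaw) world m/deg -> rows in the tool's axes"
    s=env.observe();p=np.array(s["eef_pos"])*100;yaw=s["eef_rot"][2]
    if start is not None:p=np.array(start[:3])*100;yaw=start[3]
    out=[]
    for w in wps:
        g=np.array(w[:3])*100;n=int(max(1,np.ceil(np.linalg.norm(g-p)/step),np.ceil(abs(w[3]-yaw)/turn)))
        for i in range(n):
            d=(g-p)/(n-i);t=(w[3]-yaw)/(n-i);a=np.radians(yaw);c,q=np.cos(a),np.sin(a)
            r=np.round([d[0]*c+d[1]*q,d[0]*q-d[1]*c,-d[2],-t],2)
            out+=r.tolist();p=p+[r[0]*c+r[1]*q,r[0]*q-r[1]*c,-r[2]];yaw-=r[3]
    print(len(out)//4,json.dumps(out),p.round(2),round(yaw,2))
E
python3 - <<'E'
from plan import *
plan([(.12,-.42,.21,50),(.21,-.235,.20,80),(.30,-.05,.20,91)])
plan([(.472,.310,.10,91)],start=(.30,-.05,.20,91))
E
```

```text
18 [-0.05, -3.14, 0.01, -5.61, 0.26, -3.13, 0.01, -5.61, 0.56, -3.08, 0.01, -5.62, 0.86, -3.02, 0.01, -5.61, 1.16, -2.91, 0.0, -5.62, 1.43, -2.79, 0.01, -5.61, 3.33, -0.83, 0.17, -5.0, 3.39, -0.54, 0.17, -5.0, 3.42, -0.24, 0.16, -5.0, 3.43, 0.05, 0.17, -5.0, 3.41, 0.35, 0.16, -5.0, 3.36, 0.65, 0.17, -5.0, 3.3, 0.94, -0.0, -1.83, 3.26, 1.05, -0.0, -1.83, 3.23, 1.15, -0.0, -1.84, 3.19, 1.25, -0.0, -1.83, 3.15, 1.36, -0.0, -1.84, 3.11, 1.46, -0.0, -1.83] [30. -5. 20.] 91.0
12 [2.97, 1.49, 0.83, -0.0, 2.97, 1.49, 0.83, -0.0, 2.98, 1.48, 0.83, -0.0, 2.97, 1.49, 0.83, -0.0, 2.98, 1.48, 0.84, -0.0, 2.97, 1.49, 0.83, -0.0, 2.98, 1.48, 0.84, -0.0, 2.97, 1.49, 0.83, -0.0, 2.98, 1.48, 0.84, -0.0, 2.97, 1.49, 0.83, -0.0, 2.98, 1.48, 0.84, -0.0, 2.97, 1.49, 0.83, -0.0] [47.2 31.  10. ] 91.0
```

Call:
play_rows --motion '[-0.05,-3.14,0,-5.6,0.26,-3.13,0,-5.6,0.56,-3.08,0,-5.6,0.86,-3.02,0,-5.6,1.16,-2.91,0,-5.6,1.43,-2.8,0,-5.6,3.33,-0.83,0.17,-5,3.4,-0.54,0.17,-5,3.42,-0.24,0.17,-5,3.43,0.05,0.17,-5,3.41,0.35,0.17,-5,3.36,0.65,0.17,-5,3.3,0.94,0,-1.83,3.26,1.05,0,-1.83,3.23,1.15,0,-1.83,3.19,1.25,0,-1.83,3.15,1.36,0,-1.83,3.11,1.46,0,-1.83]' --grip 8.5

```text
time: 2.1
eef_pos: [0.3012, -0.0484, 0.2007]
eef_rot: [179.9, 0.0, 91.0]
ft_force: [0.6, -1.7, 0.6]
width: 0.994
grasp_force: 0.0
```

Call:
play_rows --motion '[2.97,1.49,0.83,0,2.97,1.49,0.83,0,2.97,1.49,0.83,0,2.97,1.49,0.83,0,2.97,1.49,0.83,0,2.97,1.49,0.83,0,2.97,1.49,0.83,0,2.97,1.49,0.83,0,2.97,1.49,0.83,0,2.97,1.49,0.83,0,2.97,1.49,0.83,0,2.97,1.49,0.83,0,0,0,0,0,0,0,0,0]'

```text
time: 3.27
eef_pos: [0.474, 0.3103, 0.0999]
eef_rot: [-180.0, 0.0, 91.0]
ft_force: [-0.5, 0.6, 0.3]
width: 0.999
grasp_force: 0.0
```

```bash
python3 - <<'E'
from plan import *
import cv2
s=env.observe();print(s["time"],s["eef_pos"],s["eef_rot"],s["ft_force"],s["joints"])
for c in("scene","top"): cv2.imwrite(f"pics/{c}1.png",env.read_camera(c)[:,:,::-1])
a=cv2.imread("pics/top1.png")[200:420,140:400];b=cv2.imread("pics/scene1.png")[100:320,320:580]
cv2.imwrite("pics/c2.png",cv2.resize(np.hstack([a,b]),None,fx=1.53,fy=1.53,interpolation=2))
E
```

```text
3.2667 [0.4739915  0.31027376 0.09992014] [-1.79966318e+02  2.23003510e-02  9.09994281e+01] [-0.51588032  0.58213672  0.32023785] [ 3.30576165e+01  2.25699584e+01  1.06205151e+02 -1.31041101e-03
  5.12652726e+01  3.20590153e+01]
```

View pics/c2.png

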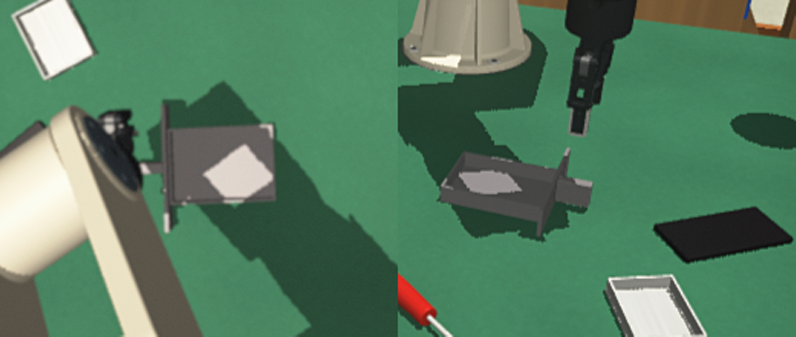

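Gripper stands above the handle; descending and gripping.

Call:
play_rows --motion '[0,-0.17,2,0,0,0,2,0,0,0,1.6,0,0,0,1,0,0,0,1,0,0,0,0,0]'

```text
time: 3.87
eef_pos: [0.4713, 0.3079, 0.0235]
eef_rot: [-179.9, 0.1, 90.9]
ft_force: [-0.3, -0.2, 0.1]
width: 0.995
grasp_force: 0.0
```

Call:
play_rows --motion '[0,0,0,0,0,0,0,0,0,0,0,0,0,0,0,0,0,0,0,0,0,0,0,0,0,0,0,0,0,0,0,0,0,0,0,0]' --grip 0.5 --force 50

```text
time: 4.62
eef_pos: [0.4721, 0.3091, 0.0247]
eef_rot: [-180.0, -0.0, 90.9]
ft_force: [0.2, 0.2, 0.1]
width: 0.057
grasp_force: 0.0
```

Call:
play_rows --motion '[0,0,-0.6,0,0,0,-0.6,0,0,0,-0.6,0,0,0,-0.6,0,0,0,-0.6,0,0,0,0,0,0,0,0,0]'

```text
time: 5.2
eef_pos: [0.4725, 0.3093, 0.0553]
eef_rot: [179.9, -0.0, 90.9]
ft_force: [0.2, -0.0, -0.3]
width: 0.056
grasp_force: 0.0
```

```bash
python3 - <<'E'
from plan import *
import cv2
s=env.observe();print(s["time"],s["eef_pos"],s["eef_rot"],s["ft_force"],s["moment"],s["width"],s["grasp_force"])
for c in("scene","top"): cv2.imwrite(f"pics/{c}2.png",env.read_camera(c)[:,:,::-1])
a=cv2.imread("pics/top2.png")[200:420,140:400];b=cv2.imread("pics/scene2.png")[100:320,320:580]
cv2.imwrite("pics/c3.png",cv2.resize(np.hstack([a,b]),None,fx=1.53,fy=1.53,interpolation=2))
E
```

```text
5.2 [0.47245806 0.30925891 0.05530412] [ 1.79944113e+02 -3.68341432e-02  9.08978181e+01] [ 0.23486091 -0.04868841 -0.32022462] [-0.02908712 -0.03829372  0.03372063] 0.056017563055368196 0.0
```

View pics/c3.png

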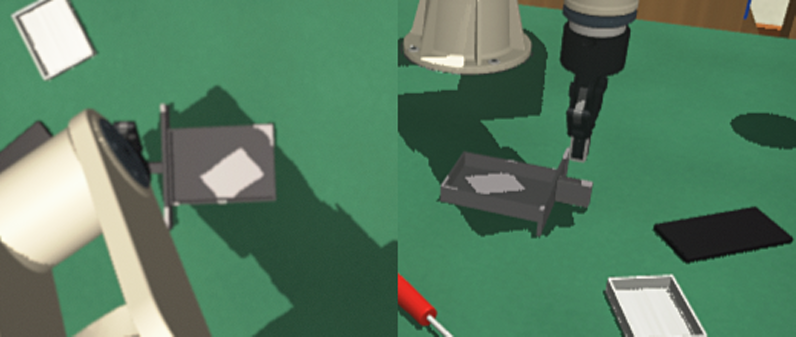

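```bash
python3 - <<'E'
from fit import *
s=env.observe();e=np.array(s["eef_pos"])
for c in K: print(c,proj(c,np.array([e,e-[0,0,.017],[.4717,.3097,.042],[.472,.332,.042]])).round(0).tolist())
for n in("top","scene"):
    for nm in("tray_handle","tray_box"): print(n,nm,[(d["position"],d["score"]) for d in env.search_frame(n,nm)])
E
python3 - <<'E'
import cv2,numpy as np
s=cv2.imread("pics/scene2.png")[150:270,360:520];t=cv2.imread("pics/top2.png")[240:360,190:350]
cv2.imwrite("pics/c4.png",cv2.resize(np.hstack([s,t]),(800,300),interpolation=2))
E
```

```text
top [[234.0, 310.0], [236.0, 309.0], [235.0, 310.0], [224.0, 310.0]]
scene [[435.0, 211.0], [434.0, 219.0], [435.0, 217.0], [446.0, 219.0]]
top tray_handle [([279.4, 308.1], 0.62)]
top tray_box [([282.0, 304.8], 0.75)]
scene tray_handle [([394.6, 223.9], 0.86)]
scene tray_box [([395.2, 224.4], 0.74), ([177.1, 132.8], 0.38)]
```

View pics/c4.png

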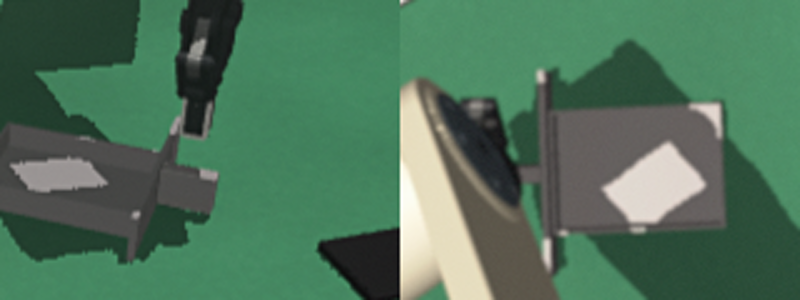

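Scene crop: the closed fingertip is at about pixel (439,204), where (434,219) was expected, and the handle is still free at (436,222). The grasp missed, so I'm checking the tool's height against earlier pictures.

```bash
python3 - <<'E'
from fit import *
import cv2
k=K["scene"]
a=np.radians(16.3);y=np.array([np.sin(a),-np.cos(a),0])
for z in(.18,.193,.206,.22,.235): print("start tips z",z,proj("scene",np.array([[.1755,-.5993,z]+y*.045,[.1755,-.5993,z]-y*.045])).round(0).tolist())
s=np.array(env.observe()["eef_pos"])
for dz in(-.017,0,.02,.03,.04): print(dz,proj("scene",s[None]+[0,0,dz]).round(0).tolist(),proj("top",s[None]+[0,0,dz]).round(0).tolist())
im=cv2.imread("pics/scene0.png")[0:60,90:210];t=cv2.imread("pics/scene2.png")[100:240,370:500]
o=np.zeros((600,800,3),np.uint8);u=cv2.resize(im,None,fx=3.3,fy=3.3);v=cv2.resize(t,None,fx=3,fy=3,interpolation=2);o[:u.shape[0],:u.shape[1]]=u;o[:v.shape[0],400:400+v.shape[1]]=v
cv2.imwrite("pics/c5.png",o)
E
```

```text
start tips z 0.18 [[138.0, 63.0], [167.0, 64.0]]
start tips z 0.193 [[137.0, 59.0], [166.0, 59.0]]
start tips z 0.206 [[136.0, 54.0], [165.0, 55.0]]
start tips z 0.22 [[135.0, 49.0], [164.0, 50.0]]
start tips z 0.235 [[133.0, 44.0], [163.0, 44.0]]
-0.017 [[434.0, 219.0]] [[236.0, 309.0]]
0 [[435.0, 211.0]] [[234.0, 310.0]]
0.02 [[437.0, 203.0]] [[232.0, 311.0]]
0.03 [[437.0, 198.0]] [[231.0, 311.0]]
0.04 [[438.0, 194.0]] [[230.0, 311.0]]
```

View pics/c5.png

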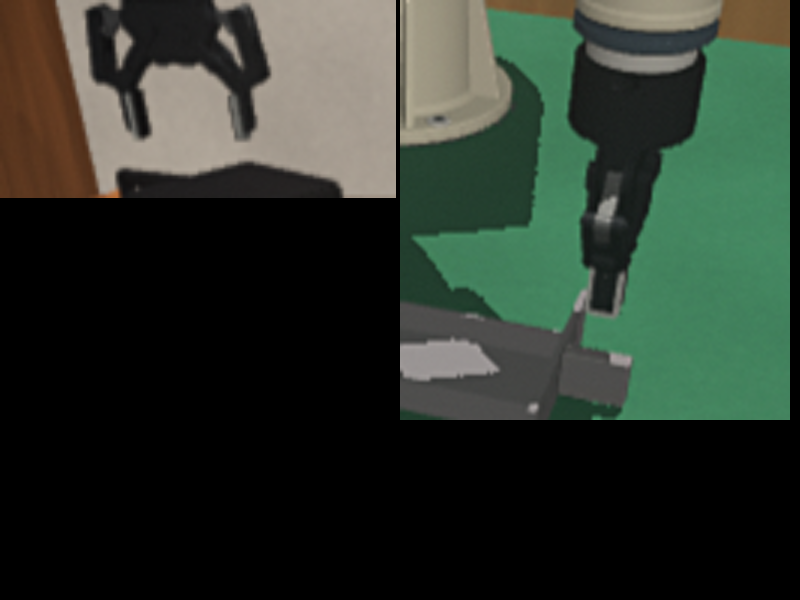

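Both the start picture and this one put the fingertips about 35 mm higher than the reported TCP implies (start tips at (133,42) and (163,42)). So the true tool is 35 mm shorter than stated, and I'll grasp that much lower, in steps while watching the force.

Call:
play_rows --motion '[0,0,0,0,0,0,0,0,0,0,0,0,0,0,0,0,0,0,1.5,0,0,0,1.5,0,0,0,1,0,0,0,0,0]' --grip 6

```text
time: 6.17
eef_pos: [0.4708, 0.3082, 0.0128]
eef_rot: [-179.8, 0.1, 90.9]
ft_force: [0.4, -0.4, -1.0]
width: 0.702
grasp_force: 0.0
```

Call:
play_rows --motion '[0,0,0.6,0,0,0,0.6,0,0,0,0.5,0,0,0,0.4,0,0,0,0.4,0,0,0,0,0]'

```text
time: 6.67
eef_pos: [0.4718, 0.3088, -0.011]
eef_rot: [-180.0, 0.0, 90.9]
ft_force: [-0.9, -0.1, -0.8]
width: 0.697
grasp_force: 0.0
```

```bash
python3 - <<'E'
from plan import *
import cv2
s=env.observe();print(s["eef_pos"])
t=env.read_camera("scene")[100:250,360:500,::-1]
cv2.imwrite("pics/c6.png",cv2.resize(t,None,fx=4,fy=4,interpolation=2))
E
```

```text
[ 0.47176913  0.30881338 -0.0110044 ]
```

View pics/c6.png

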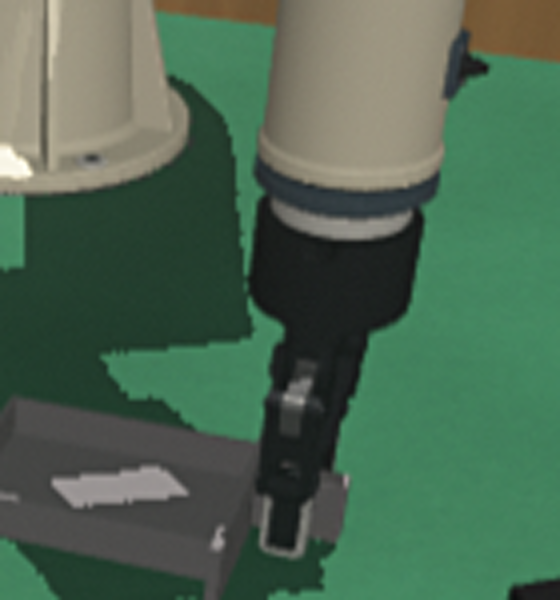

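The near finger stands in front of the handle with its tip at crop (285,553), just above the bench and straddling the bar. Closing.

Call:
play_rows --motion '[0,0,0,0,0,0,0,0,0,0,0,0,0,0,0,0,0,0,0,0,0,0,0,0,0,0,0,0]' --grip 0.5 --force 60

```text
time: 7.3
eef_pos: [0.4723, 0.3092, -0.01]
eef_rot: [180.0, -0.0, 90.9]
ft_force: [-0.6, -0.1, 5.3]
width: 0.151
grasp_force: 59.0
```

Call:
play_rows --motion '[0,0,-0.5,0,0,0,-0.5,0,0,0,-0.5,0,0,0,-0.5,0,0,0,0,0,0,0,0,0]'

```text
time: 7.8
eef_pos: [0.4724, 0.3092, 0.0101]
eef_rot: [180.0, -0.0, 90.9]
ft_force: [0.3, -0.0, -1.9]
width: 0.156
grasp_force: 58.5
```

```bash
cat > geo.py <<'E'
import numpy as np
m=np.array([.510,-.1022]);h=np.radians(-104.2)
u=np.array([np.cos(h),np.sin(h)]);l=np.array([-u[1],u[0]])
def at(d,y): return m+u*(d-.1675)+l*y   # handle xy for leading-end depth d and lateral y
def where(p): q=np.array(p[:2])-m;return round(float(q@u)+.1675,4),round(float(q@l),4)
E
python3 - <<'E'
from plan import *;from geo import *
a=at(-.04,-.020);print(a);plan([(*a,.010,75.8)],step=2.6,turn=3)
E
```

```text
[0.54151238 0.10386606]
9 [-2.29, 0.73, 0.0, 1.68, -2.27, 0.8, 0.0, 1.68, -2.25, 0.87, 0.0, 1.68, -2.22, 0.93, 0.0, 1.68, -2.19, 0.99, 0.0, 1.68, -2.16, 1.06, 0.0, 1.67, -2.13, 1.12, 0.0, 1.68, -2.1, 1.19, 0.01, 1.67, -2.06, 1.24, 0.0, 1.68] [54.15 10.39  1.  ] 75.8
```

Call:
play_rows --motion '[-2.29,0.73,0,1.68,-2.27,0.8,0,1.68,-2.25,0.87,0,1.68,-2.22,0.93,0,1.68,-2.19,0.99,0,1.68,-2.16,1.06,0,1.67,-2.13,1.12,0,1.68,-2.1,1.19,0,1.67,-2.06,1.24,0,1.68,0,0,0,0,0,0,0,0]'

```text
time: 8.72
eef_pos: [0.5414, 0.1027, 0.0095]
eef_rot: [-180.0, 0.0, 75.7]
ft_force: [-0.8, 0.6, -2.3]
width: 0.152
grasp_force: 58.6
```

```bash
python3 - <<'E'
from plan import *;from geo import *
import cv2
s=env.observe();print(s["eef_pos"],s["eef_rot"],s["ft_force"],s["moment"],where(s["eef_pos"]))
for c in("scene","top"): cv2.imwrite(f"pics/{c}3.png",env.read_camera(c)[:,:,::-1])
a=cv2.imread("pics/top3.png")[200:380,260:520];b=cv2.imread("pics/scene3.png")[110:290,170:430]
cv2.imwrite("pics/c7.png",cv2.resize(np.vstack([a,b]),(433*260//260*800//600,600),interpolation=2) if 0 else cv2.resize(np.hstack([a,b]),(800,277),interpolation=2))
E
```

```text
[0.54135509 0.10269803 0.00948316] [-1.79984232e+02  3.25555693e-03  7.56775244e+01] [-0.80829855  0.62495997 -2.3395444 ] [ 0.1194212  -0.05555362 -0.03798333] (-0.0388, -0.0199)
```

View pics/c7.png

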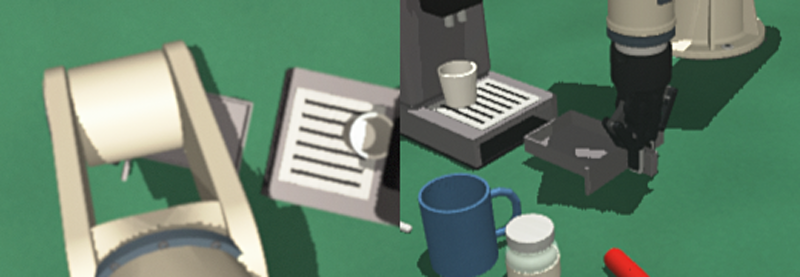

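Top: the tray's leading edge (about (250,105) to (243,165) in the crop) is roughly parallel to the machine's front edge. Scene: the tray is held level in front of the opening, with the cup untouched at (458,82). A numeric check of yaw and sag follows.

```bash
python3 - <<'E'
from icp import *
from plan import env
im={c:cv2.imread(f"pics/{c}3.png") for c in("top","scene")}
p=[.5414,.1027,np.radians(75.68-180)]
segs=[("top",(167.5,5,24),(167.5,48,24)),("scene",(60,50,24),(165,50,24)),("scene",(60,50,0),(165,50,0)),("scene",(167.5,-48,24),(167.5,48,24)),("scene",(22.5,83,4),(22.5,83,40)),("scene",(167.5,50,2),(167.5,50,22))]
G={c:cv2.GaussianBlur(cv2.cvtColor(i,6),(0,0),.8).astype(float) for c,i in im.items()}
s=np.linspace(.05,.95,15)[:,None];d=np.arange(-6,6.01,.1)
for c,P,Q in segs:
    X=np.array(P)*(1-s)+np.array(Q)*s;q0=proj(c,place(p,X,.020));t=q0[-1]-q0[0];n=np.array([-t[1],t[0]])/np.hypot(*t)
    if c=="scene" and n[1]<0:n=-n
    q=q0[:,None]+d[:,None]*n;g=map_coordinates(G[c],[q[...,1],q[...,0]],order=1)
    print(c,P,Q,n.round(2),d[np.abs(np.gradient(g,axis=1)).argmax(1)].round(1).tolist())
E
```

```text
top (167.5, 5, 24) (167.5, 48, 24) [0.98 0.21] [-4.8, -5.1, -4.6, -4.6, -4.9, -4.5, -4.8, -4.8, -4.4, -4.6, -4.6, -4.9, -4.5, -4.8, -0.2]
scene (60, 50, 24) (165, 50, 24) [-0.38  0.92] [-1.2, -5.5, -5.5, 1.0, 1.5, 0.3, 0.8, 0.6, 0.8, 1.5, 1.0, 1.0, 1.5, 1.2, -0.5]
scene (60, 50, 0) (165, 50, 0) [-0.39  0.92] [0.5, 1.1, 0.9, 0.9, 1.0, 0.5, 0.9, 0.2, 1.0, 0.8, 0.5, 0.5, 2.1, 3.6, 0.5]
scene (167.5, -48, 24) (167.5, 48, 24) [0.49 0.87] [1.4, 1.1, 1.0, 1.1, 0.1, 2.4, 3.1, 1.0, 0.7, 0.6, 0.7, 0.6, 0.6, 0.8, 0.8]
scene (22.5, 83, 4) (22.5, 83, 40) [-1.    0.05] [1.5, 1.5, 0.4, 1.5, 1.3, 2.0, 1.2, 1.5, 1.1, 1.8, 2.6, -2.0, -1.4, -2.1, -2.2]
scene (167.5, 50, 2) (167.5, 50, 22) [-0.99  0.1 ] [-0.0, -0.0, -0.1, 2.4, 2.8, 0.1, 0.1, 0.3, 0.6, -1.2, -1.2, -1.3, -1.3, -1.4, -1.4]
```

Call:
play_rows --motion '[-0.8,0,0.3,0.1,-0.8,0,0.3,0,-0.8,0,0.3,0,-0.5,0,0.1,0,-0.3,0,0,0,0,0,0,0]'

```text
time: 9.32
eef_pos: [0.5329, 0.072, -0.0005]
eef_rot: [-180.0, 0.0, 75.7]
ft_force: [-0.4, 0.1, -1.5]
width: 0.153
grasp_force: 58.6
```

Call:
play_rows --motion '[-0.2,0,0,0,-0.2,0,0,0,-0.2,0,0,0,-0.2,0,0,0,-0.2,0,0,0]'

```text
time: 9.73
eef_pos: [0.5309, 0.0629, -0.0002]
eef_rot: [180.0, -0.0, 75.7]
ft_force: [0.7, 0.0, -1.7]
width: 0.153
grasp_force: 58.6
```

Call:
play_rows --motion '[-0.2,0,0,0,-0.2,0,0,0,-0.2,0,0,0,-0.2,0,0,0]'

```text
time: 10.07
eef_pos: [0.5288, 0.0551, -0.0003]
eef_rot: [-180.0, 0.0, 75.7]
ft_force: [-0.3, 0.5, -1.5]
width: 0.153
grasp_force: 58.6
```

Call:
play_rows --motion '[-0.15,0,0,0,-0.15,0,0,0,-0.15,0,0,0]'

```text
time: 10.32
eef_pos: [0.5278, 0.0508, -0.0003]
eef_rot: [180.0, -0.0, 75.7]
ft_force: [0.4, 0.4, -1.2]
width: 0.15
grasp_force: 58.6
```

Call:
play_rows --motion '[-0.15,0,0,0,-0.15,0,0,0,-0.15,0,0,0]'

```text
time: 10.57
eef_pos: [0.5266, 0.0464, -0.0003]
eef_rot: [-180.0, -0.0, 75.7]
ft_force: [-0.3, -0.4, -1.5]
width: 0.156
grasp_force: 58.6
```

Call:
play_rows --motion '[-0.3,0,0,0,-0.3,0,0,0,-0.3,0,0,0,-0.3,0,0,0,-0.3,0,0,0,-0.3,0,0,0]'

```text
time: 11.07
eef_pos: [0.5221, 0.0288, -0.0003]
eef_rot: [-180.0, -0.0, 75.7]
ft_force: [-0.3, -0.6, -1.3]
width: 0.153
grasp_force: 58.6
```

Call:
play_rows --motion '[-0.3,0,0,0,-0.3,0,0,0,-0.3,0,0,0,-0.3,0,0,0,-0.3,0,0,0,-0.3,0,0,0,-0.3,0,0,0,-0.3,0,0,0,-0.3,0,0,0,0,0,0,0]'

```text
time: 11.9
eef_pos: [0.5154, 0.0024, -0.0003]
eef_rot: [-180.0, 0.0, 75.7]
ft_force: [-0.4, -0.0, -2.9]
width: 0.157
grasp_force: 58.6
```

```bash
python3 -c "
from plan import *;from geo import *
s=env.observe();print(where(s['eef_pos']),s['eef_pos'],s['eef_rot'],s['ft_force'],s['moment'])"
```

```text
(0.0647, -0.0205) [ 5.15352214e-01  2.44001571e-03 -3.32739911e-04] [-1.79990067e+02  6.63042041e-03  7.56802414e+01] [-0.38259561 -0.04926701 -2.88769451] [ 0.12426349  0.01159419 -0.00669413]
```

Call:
play_rows --motion '[0,0.08,0,0,0,0.08,0,0,0,0.08,0,0]'

```text
time: 12.15
eef_pos: [0.5181, 0.0024, -0.0003]
eef_rot: [180.0, -0.0, 75.7]
ft_force: [0.8, 0.3, -1.8]
width: 0.153
grasp_force: 58.6
```

Call:
play_rows --motion '[0,0.08,0,0,0,0.08,0,0,0,0.08,0,0]'

```text
time: 12.4
eef_pos: [0.5203, 0.0018, -0.0003]
eef_rot: [180.0, -0.0, 75.7]
ft_force: [1.0, 0.4, -2.8]
width: 0.156
grasp_force: 58.6
```

Call:
play_rows --motion '[0,0.08,0,0,0,0.08,0,0,0,0.08,0,0]'

```text
time: 12.65
eef_pos: [0.5226, 0.0011, -0.0003]
eef_rot: [-180.0, 0.0, 75.7]
ft_force: [-0.6, 0.3, -1.9]
width: 0.15
grasp_force: 58.6
```

Call:
play_rows --motion '[0,0.08,0,0,0,0.08,0,0,0,0.08,0,0]'

```text
time: 12.9
eef_pos: [0.525, 0.0006, -0.0003]
eef_rot: [180.0, -0.0, 75.7]
ft_force: [-0.2, 0.4, -2.3]
width: 0.155
grasp_force: 58.6
```

Call:
play_rows --motion '[0,0.08,0,0,0,0.08,0,0,0,0.08,0,0]'

```text
time: 13.15
eef_pos: [0.5272, -0.0, -0.0003]
eef_rot: [-180.0, 0.0, 75.7]
ft_force: [-0.5, -0.1, -3.2]
width: 0.15
grasp_force: 58.6
```

Call:
play_rows --motion '[0,0.08,0,0,0,0.08,0,0,0,0.08,0,0]'

```text
time: 13.4
eef_pos: [0.5296, -0.0007, -0.0003]
eef_rot: [-180.0, 0.0, 75.7]
ft_force: [-0.7, -0.1, -2.0]
width: 0.152
grasp_force: 58.6
```

Call:
play_rows --motion '[0,0.08,0,0,0,0.08,0,0,0,0.08,0,0]'

```text
time: 13.65
eef_pos: [0.5319, -0.0012, -0.0003]
eef_rot: [-180.0, 0.0, 75.7]
ft_force: [-1.3, 0.8, -2.2]
width: 0.155
grasp_force: 58.6
```

Call:
play_rows --motion '[0,0.08,0,0,0,0.08,0,0,0,0.08,0,0]'

```text
time: 13.9
eef_pos: [0.5342, -0.0018, -0.0003]
eef_rot: [-180.0, -0.0, 75.7]
ft_force: [-0.6, -0.7, -2.2]
width: 0.153
grasp_force: 58.6
```

Call:
play_rows --motion '[0,0.08,0,0,0,0.08,0,0,0,0.08,0,0]'

```text
time: 14.15
eef_pos: [0.5365, -0.0024, -0.0003]
eef_rot: [-180.0, -0.0, 75.7]
ft_force: [-0.1, 0.7, -2.0]
width: 0.152
grasp_force: 58.6
```

Call:
play_rows --motion '[0,0.08,0,0,0,0.08,0,0,0,0.08,0,0]'

```text
time: 14.4
eef_pos: [0.5389, -0.003, -0.0003]
eef_rot: [-180.0, 0.0, 75.7]
ft_force: [0.0, 0.2, -2.6]
width: 0.151
grasp_force: 58.6
```

Call:
play_rows --motion '[0,0.08,0,0,0,0.08,0,0,0,0.08,0,0]'

```text
time: 14.65
eef_pos: [0.5412, -0.0036, -0.0003]
eef_rot: [-180.0, 0.0, 75.7]
ft_force: [0.5, -0.0, -2.0]
width: 0.154
grasp_force: 58.6
```

Call:
play_rows --motion '[0,0.08,0,0,0,0.08,0,0,0,0.08,0,0]'

```text
time: 14.9
eef_pos: [0.5435, -0.0042, -0.0003]
eef_rot: [-180.0, 0.0, 75.7]
ft_force: [-0.0, -0.3, -1.6]
width: 0.153
grasp_force: 58.6
```

Call:
play_rows --motion '[0,0.08,0,0,0,0.08,0,0,0,0.08,0,0]'

```text
time: 15.15
eef_pos: [0.5449, -0.0045, -0.0005]
eef_rot: [-179.9, -0.0, 75.7]
ft_force: [-3.1, 3.5, -1.3]
width: 0.155
grasp_force: 59.0
```

Call:
play_rows --motion '[0,0,0,0,0,0,0,0]'

```text
time: 15.32
eef_pos: [0.545, -0.0045, -0.0005]
eef_rot: [-179.9, -0.0, 75.7]
ft_force: [-3.3, 4.2, -1.3]
width: 0.154
grasp_force: 59.0
```

```bash
cat > st.py <<'E'
from plan import *;from geo import *
s=env.observe();f=s["ft_force"];print("t",s["time"],"d,y",where(s['eef_pos']),"z",s['eef_pos'][2].round(4),"rot",s['eef_rot'].round(2),"F in/left/up",np.round([f[:2]@u,f[:2]@l,f[2]],1),"M",s['moment'].round(2))
E
python3 st.py
```

```text
t 15.3167 d,y (0.0642, 0.01) z -0.0005 rot [-179.91   -0.     75.67] F in/left/up [-3.2 -4.2 -1.3] M [ 0.64  0.56 -0.43]
```

Contact with the left rail is at y ≈ 10 mm, so the rails are shifted about +8.5 mm. Backing off 2 mm to the centre and advancing.

Call:
play_rows --motion '[0,-0.1,0,0,0,-0.1,0,0,0,0,0,0,0,0,0,0]'

```text
time: 15.65
eef_pos: [0.5443, -0.0044, -0.0002]
eef_rot: [179.9, 0.0, 75.7]
ft_force: [-0.6, -0.0, -2.0]
width: 0.152
grasp_force: 58.6
```

Call:
play_rows --motion '[-0.15,0,0,0,-0.15,0,0,0,-0.15,0,0,0,-0.15,0,0,0,-0.15,0,0,0,-0.15,0,0,0,-0.15,0,0,0,0,0,0,0]'

```text
time: 16.32
eef_pos: [0.5412, -0.0147, -0.0003]
eef_rot: [-180.0, 0.0, 75.7]
ft_force: [-0.1, 0.2, -1.6]
width: 0.154
grasp_force: 58.7
```

```bash
python3 st.py
```

```text
t 16.3167 d,y (0.0751, 0.0087) z -0.0003 rot [-180.      0.     75.68] F in/left/up [-0.2 -0.1 -1.6] M [ 0.18 -0.05  0.  ]
```

Call:
play_rows --motion '[-0.12,0,0,0,-0.12,0,0,0,-0.12,0,0,0,-0.12,0,0,0,-0.12,0,0,0,-0.12,0,0,0,0,0,0,0]'

```text
time: 16.9
eef_pos: [0.5394, -0.0216, -0.0003]
eef_rot: [-180.0, 0.0, 75.7]
ft_force: [-0.2, -0.0, -1.7]
width: 0.151
grasp_force: 58.7
```

Call:
play_rows --motion '[-0.07,0,0,0,-0.07,0,0,0,-0.07,0,0,0,-0.07,0,0,0]'

```text
time: 17.23
eef_pos: [0.5388, -0.0242, -0.0003]
eef_rot: [180.0, -0.0, 75.7]
ft_force: [-0.5, -0.4, -2.0]
width: 0.153
grasp_force: 58.7
```

```bash
python3 st.py
```

```text
t 17.2333 d,y (0.0848, 0.0087) z -0.0003 rot [180.   -0.   75.7] F in/left/up [ 0.5 -0.4 -2. ] M [ 0.22 -0.07  0.03]
```

Call:
play_rows --motion '[-0.07,0,0,0,-0.07,0,0,0,-0.07,0,0,0]'

```text
time: 17.48
eef_pos: [0.5382, -0.0262, -0.0003]
eef_rot: [-180.0, 0.0, 75.7]
ft_force: [-1.0, -0.4, -2.3]
width: 0.152
grasp_force: 58.7
```

```bash
python3 st.py
```

```text
t 17.4833 d,y (0.0869, 0.0087) z -0.0003 rot [-180.     0.    75.7] F in/left/up [ 0.7 -0.9 -2.3] M [ 0.13 -0.04  0.04]
```

Call:
play_rows --motion '[-0.08,0,0,0,-0.08,0,0,0,-0.08,0,0,0]'

```text
time: 17.73
eef_pos: [0.5376, -0.0286, -0.0003]
eef_rot: [-180.0, -0.0, 75.7]
ft_force: [-0.2, -0.8, -1.8]
width: 0.158
grasp_force: 58.7
```

```bash
python3 st.py
```

```text
t 17.7333 d,y (0.0893, 0.0087) z -0.0003 rot [-180.     -0.     75.69] F in/left/up [ 0.8  0.  -1.8] M [ 0.13 -0.03  0.01]
```

Call:
play_rows --motion '[-0.12,0,0,0,-0.12,0,0,0,-0.12,0,0,0]'

```text
time: 17.98
eef_pos: [0.5367, -0.0321, -0.0003]
eef_rot: [-180.0, 0.0, 75.7]
ft_force: [0.6, 0.7, -2.0]
width: 0.151
grasp_force: 58.7
```

Call:
play_rows --motion '[-0.15,0,0,0,-0.15,0,0,0,-0.15,0,0,0]'

```text
time: 18.23
eef_pos: [0.5356, -0.0365, -0.0003]
eef_rot: [-180.0, -0.0, 75.7]
ft_force: [0.0, -0.2, -2.4]
width: 0.156
grasp_force: 58.7
```

```bash
python3 st.py
```

```text
t 18.2333 d,y (0.0975, 0.0087) z -0.0003 rot [-180.    -0.    75.7] F in/left/up [ 0.2  0.1 -2.4] M [ 0.18 -0.   -0.03]
```

Call:
play_rows --motion '[-0.15,0,0,0,-0.15,0,0,0,-0.15,0,0,0,-0.15,0,0,0,-0.15,0,0,0]'

```text
time: 18.65
eef_pos: [0.5338, -0.0438, -0.0003]
eef_rot: [180.0, -0.0, 75.7]
ft_force: [0.3, -0.6, -2.9]
width: 0.153
grasp_force: 58.7
```

Call:
play_rows --motion '[-0.15,0,0,0,-0.15,0,0,0,-0.15,0,0,0,-0.15,0,0,0,-0.15,0,0,0]'

```text
time: 19.07
eef_pos: [0.5319, -0.051, -0.0003]
eef_rot: [-180.0, -0.0, 75.7]
ft_force: [0.2, 0.1, -2.6]
width: 0.157
grasp_force: 58.7
```

```bash
python3 st.py
```

```text
t 19.0667 d,y (0.1125, 0.0087) z -0.0003 rot [-180.    -0.    75.7] F in/left/up [-0.2  0.2 -2.6] M [ 0.14 -0.04  0.01]
```

Call:
play_rows --motion '[-0.1,0,0.1,0,-0.1,0,0.1,0,-0.1,0,0.1,0,0,0,0,0]'

```text
time: 19.4
eef_pos: [0.531, -0.0539, -0.0036]
eef_rot: [-180.0, 0.0, 75.7]
ft_force: [-0.1, 0.2, -2.2]
width: 0.154
grasp_force: 58.7
```

```bash
python3 st.py
```

```text
t 19.4 d,y (0.1155, 0.0085) z -0.0036 rot [-179.98    0.     75.69] F in/left/up [-0.2 -0.1 -2.2] M [ 0.12 -0.02 -0.  ]
```

Call:
play_rows --motion '[-0.1,0,0.03,0,-0.1,0,0.03,0,0,0,0,0]'

```text
time: 19.65
eef_pos: [0.5307, -0.0558, -0.004]
eef_rot: [-180.0, 0.0, 75.7]
ft_force: [0.4, -0.2, -2.5]
width: 0.148
grasp_force: 58.7
```

Call:
play_rows --motion '[-0.12,0,0,0,-0.12,0,0,0,-0.12,0,0,0,-0.12,0,0,0,0,0,0,0]'

```text
time: 20.07
eef_pos: [0.5295, -0.0606, -0.0039]
eef_rot: [-180.0, 0.0, 75.7]
ft_force: [-0.1, -0.6, -2.6]
width: 0.152
grasp_force: 58.7
```

```bash
python3 st.py
```

```text
t 20.0667 d,y (0.1224, 0.0087) z -0.0039 rot [-180.      0.     75.69] F in/left/up [ 0.6  0.1 -2.6] M [ 0.13 -0.07 -0.02]
```

Call:
play_rows --motion '[-0.12,0,0,0,-0.12,0,0,0,-0.12,0,0,0,-0.12,0,0,0,-0.12,0,0,0,-0.12,0,0,0,-0.12,0,0,0,-0.12,0,0,0,0,0,0,0]'

```text
time: 20.82
eef_pos: [0.5271, -0.0699, -0.0039]
eef_rot: [-180.0, 0.0, 75.7]
ft_force: [1.1, 0.4, -2.8]
width: 0.153
grasp_force: 58.7
```

Call:
play_rows --motion '[-0.06,0,0,0,-0.06,0,0,0,-0.06,0,0,0,0,0,0,0]'

```text
time: 21.15
eef_pos: [0.5267, -0.0715, -0.0039]
eef_rot: [180.0, 0.0, 75.7]
ft_force: [0.4, -0.6, -2.3]
width: 0.154
grasp_force: 58.7
```

```bash
python3 st.py
```

```text
t 21.15 d,y (0.1336, 0.0087) z -0.0039 rot [180.    0.   75.7] F in/left/up [ 0.5  0.5 -2.3] M [ 0.14 -0.    0.02]
```

Call:
play_rows --motion '[-0.06,0,0,0,-0.06,0,0,0,-0.06,0,0,0,-0.06,0,0,0,0,0,0,0]'

```text
time: 21.57
eef_pos: [0.5261, -0.0739, -0.0039]
eef_rot: [-180.0, 0.0, 75.7]
ft_force: [0.6, 0.4, -2.2]
width: 0.151
grasp_force: 58.7
```

```bash
python3 st.py
```

```text
t 21.5667 d,y (0.1361, 0.0086) z -0.0039 rot [-180.     0.    75.7] F in/left/up [-0.5  0.5 -2.2] M [ 0.16 -0.08 -0.03]
```

Call:
play_rows --motion '[-0.05,0,0,0,-0.05,0,0,0,-0.05,0,0,0,0,0,0,0]'

```text
time: 21.9
eef_pos: [0.5257, -0.0753, -0.0039]
eef_rot: [180.0, -0.0, 75.7]
ft_force: [0.5, -0.3, -3.1]
width: 0.155
grasp_force: 58.7
```

```bash
python3 st.py
```

```text
t 21.9 d,y (0.1375, 0.0087) z -0.0039 rot [180.    -0.    75.69] F in/left/up [ 0.2  0.5 -3.1] M [ 0.1  -0.03 -0.01]
```

Call:
play_rows --motion '[-0.05,0,0,0,-0.05,0,0,0,0,0,0,0]'

```text
time: 22.15
eef_pos: [0.5255, -0.0763, -0.0039]
eef_rot: [-180.0, 0.0, 75.7]
ft_force: [0.3, -0.0, -2.5]
width: 0.155
grasp_force: 58.7
```

```bash
python3 st.py
```

```text
t 22.15 d,y (0.1386, 0.0086) z -0.0039 rot [-180.     0.    75.7] F in/left/up [-0.1  0.3 -2.5] M [ 0.14 -0.06  0.  ]
```

Call:
play_rows --motion '[0,0,0.03,0,0,0,0.03,0,0,0,0,0]'

```text
time: 22.4
eef_pos: [0.5254, -0.0762, -0.0046]
eef_rot: [-180.0, 0.0, 75.7]
ft_force: [0.1, 0.2, -1.9]
width: 0.153
grasp_force: 58.7
```

Call:
play_rows --motion '[-0.05,0,0,0,-0.04,0,0,0,0,0,0,0]'

```text
time: 22.65
eef_pos: [0.5253, -0.0771, -0.0045]
eef_rot: [-180.0, 0.0, 75.7]
ft_force: [0.3, -0.3, -2.7]
width: 0.156
grasp_force: 58.7
```

```bash
python3 st.py
```

```text
t 22.65 d,y (0.1394, 0.0087) z -0.0045 rot [-180.     0.    75.7] F in/left/up [ 0.3  0.4 -2.7] M [ 0.14  0.01 -0.  ]
```

Call:
play_rows --motion '[-0.04,0,0.02,0,-0.03,0,0,0,0,0,0,0]'

```text
time: 22.9
eef_pos: [0.5251, -0.0778, -0.0047]
eef_rot: [180.0, 0.0, 75.7]
ft_force: [-0.2, -0.6, -1.8]
width: 0.154
grasp_force: 58.7
```

```bash
python3 st.py
```

```text
t 22.9 d,y (0.1401, 0.0087) z -0.0047 rot [179.99   0.    75.7 ] F in/left/up [ 0.6 -0.1 -1.8] M [ 0.03 -0.05 -0.02]
```

Call:
play_rows --motion '[-0.04,0,0.02,0,-0.04,0,0,0,0,0,0,0]'

```text
time: 23.15
eef_pos: [0.525, -0.0786, -0.0049]
eef_rot: [180.0, 0.0, 75.7]
ft_force: [0.8, -0.1, -2.2]
width: 0.154
grasp_force: 58.8
```

```bash
python3 st.py
```

```text
t 23.15 d,y (0.1409, 0.0087) z -0.0049 rot [179.99   0.    75.7 ] F in/left/up [-0.1  0.8 -2.2] M [0.07 0.   0.02]
```

Call:
play_rows --motion '[-0.04,0,0.02,0,-0.04,0,0,0,0,0,0,0]'

```text
time: 23.4
eef_pos: [0.525, -0.0792, -0.0049]
eef_rot: [180.0, -0.0, 75.7]
ft_force: [0.6, 2.4, 1.8]
width: 0.154
grasp_force: 59.2
```

```bash
python3 st.py
```

```text
t 23.4 d,y (0.1416, 0.0089) z -0.0049 rot [ 1.7998e+02 -1.0000e-02  7.5690e+01] F in/left/up [-2.5  0.   1.8] M [ 0.36 -0.   -0.04]
```

Call:
play_rows --motion '[-0.03,0,0,0,-0.03,0,0,0,0,0,0,0,0,0,0,0]'

```text
time: 23.73
eef_pos: [0.5248, -0.0797, -0.005]
eef_rot: [180.0, -0.0, 75.7]
ft_force: [-0.3, 4.7, 4.5]
width: 0.155
grasp_force: 59.5
```

```bash
python3 st.py
```

```text
t 23.7333 d,y (0.142, 0.0088) z -0.005 rot [ 1.7998e+02 -2.0000e-02  7.5700e+01] F in/left/up [-4.5 -1.4  4.5] M [ 0.82 -0.    0.11]
```

Call:
play_rows --motion '[-0.03,0,-0.03,0,-0.03,0,0,0,0,0,0,0,0,0,0,0]'

```text
time: 24.07
eef_pos: [0.5248, -0.0797, -0.0049]
eef_rot: [180.0, -0.1, 75.7]
ft_force: [2.2, 9.7, -1.5]
width: 0.157
grasp_force: 59.1
```

```bash
python3 st.py
```

```text
t 24.0667 d,y (0.1421, 0.0088) z -0.0049 rot [ 1.7998e+02 -5.0000e-02  7.5700e+01] F in/left/up [-9.9 -0.3 -1.5] M [ 1.26 -0.35  0.17]
```

Firm contact at d = 142 mm with 10 N and a small yaw moment, so the plate bears on the face. I'll ease off, settle the tray on the floor and release.

Call:
play_rows --motion '[0.03,0,0.03,0,0.02,0,0,0,0,0,0,0]'

```text
time: 24.32
eef_pos: [0.5248, -0.0797, -0.0049]
eef_rot: [180.0, -0.0, 75.7]
ft_force: [0.2, 6.3, 3.6]
width: 0.154
grasp_force: 59.9
```

```bash
python3 - <<'E'
exec(open("st.py").read())
import cv2
a=env.read_camera("scene")[:,:,::-1];cv2.imwrite("pics/scene4.png",a);cv2.imwrite("pics/top4.png",env.read_camera("top")[:,:,::-1])
E
```

```text
t 24.3167 d,y (0.1421, 0.0088) z -0.0049 rot [ 1.7998e+02 -1.0000e-02  7.5710e+01] F in/left/up [-6.1 -1.3  3.6] M [ 0.91 -0.01  0.14]
```

Call:
play_rows --motion '[0,0,0,0,0,0,0,0,0,0,0,0,0,0,0,0,0,0,0,0,0,0,0,0]' --grip 4

```text
time: 24.92
eef_pos: [0.5245, -0.0801, -0.0052]
eef_rot: [-180.0, 0.0, 75.7]
ft_force: [-0.5, 0.5, 0.7]
width: 0.469
grasp_force: 0.0
```

```bash
python3 st.py
```

```text
t 24.9167 d,y (0.1425, 0.0086) z -0.0052 rot [-1.7999e+02  1.0000e-02  7.5700e+01] F in/left/up [-0.3 -0.6  0.7] M [-0.01 -0.01 -0.02]
```

Released with the forces back to zero. Lifting straight up and clear.

Call:
play_rows --motion '[0,0,-0.5,0,0,0,-1,0,0,0,-2,0,0,0,-2,0,0,0,-2,0,1.5,0,-2,0,3,0,-1,0,3,0,-1,0,3,0,0,0,3,0,0,0,3,0,0,0,3,0,0,0,0,0,0,0]'

```text
time: 26.0
eef_pos: [0.5744, 0.1134, 0.1113]
eef_rot: [179.9, -0.1, 75.8]
ft_force: [-0.3, -0.2, 0.3]
width: 0.468
grasp_force: 0.0
```

```bash
python3 - <<'E'
exec(open("st.py").read())
import cv2
S=env.read_camera("scene")[:,:,::-1];T=env.read_camera("top")[:,:,::-1]
cv2.imwrite("pics/scene5.png",S);cv2.imwrite("pics/top5.png",T)
a=cv2.resize(T[220:370,390:540],(400,400),interpolation=2);b=cv2.resize(S[130:250,165:285],(400,400),interpolation=2)
cv2.imwrite("pics/c8.png",np.hstack([a,b]))
E
```

```text
t 26.0 d,y (-0.0574, 0.0096) z 0.1113 rot [ 1.7986e+02 -1.4000e-01  7.5840e+01] F in/left/up [ 0.3 -0.2  0.3] M [-0.03  0.03 -0.02]
```

View pics/c8.png

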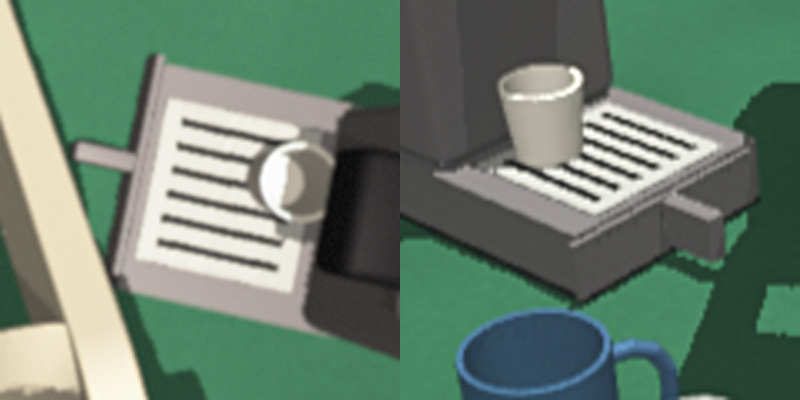

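The plate sits flush and parallel along the front face in both views, with the handle at (100,155) in the top crop. The cup has not moved. Handing in.

```bash
python3 -c "
from workcell import env
print(env.hand_in())"
```

```text
the job is handed in; nothing more can be done
None
```

The drip tray is home between the rails with its front plate flush on the machine, released and handed in at about 26 s; the highest force I read while pressing it in was about 10 N, and the first grasp closed on air because the fingertips sat about 35 mm higher than the reported TCP implied.

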